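Offer the T-handle up to the lapping slide for its pivot pin

TASK

Get the lapping slide ready for its pivot pin: first run the slotted brass block along its dovetail rail until it rests against the end stop. Then pick up the loose T-handle and offer its eye into the block's slot so that the hole in the eye lines up with the hole through the block, level and without forcing, and finish while still holding the handle there so that the pin could be dropped straight through. Leave everything else on the bench where it is.

Things in the scene. Friction and masses are not known exactly. Their poses are not given: they have to be found in the camera images.
- slide_base: Fixed lapping slide: grey base 70 mm wide, 410 long, 12 high; steel dovetail rail (top at 30 mm, 36 wide); two stop posts 74 mm high; behind them a clamped brass valve casing (75 mm high). Origin: on the bench under the rail's middle. y runs along the rail to the stop: rail from -120 to +120 mm, stop face at +120, base plate from -135 to +275; z is up.
- slide_block (a joint): Place of the slotted brass block on the rail in m: 0 is the end far from the stop; it grows along slide_base y; 0.130 is against the end stop. It glides with about 4 N of drag and stays where left. A lap rod sticks out of the block on the stop side, through the stop into the casing.
- block_bore (a point): In the brass block: mid slot, on the axis of its upright 12 mm pivot hole, 54 mm above the bench; axes as slide_base. Block: 44 mm wide (x), 60 long (y from -22 to +38 mm of this point), flat top 74 mm above the bench. The slot is a level gap 17 mm high (45.5 to 62.5 mm up), open to -y and both sides, closed at y = +15 mm by a web. Ear above it 11.5 mm thick.
- handle_grip (a point): Loose T-handle, blackened flat steel, about 0.34 kg, lying flat on the bench: centre of its bar, half-way up (6 mm), near its centre of mass. x runs along the bar to the eye, z is up. Bar 20 mm wide (y), 12 thick (z), straight and clear from x = -45 to +55 mm. The T's round crossbar (12 mm thick, 90 long along y) is at x = -55 mm.
- handle_eye (a point): Centre of the hole in the T-handle's eye, half-way through its thickness, 70 mm from handle_grip along the handle's x; axes as handle_grip. The eye is 28 mm across and 12 mm thick with a 12 mm hole through it along z.
- crook_center (a point): Bystander: gold lacquered U-shaped tuning slide crook, 69 mm wide, 133 mm long, 16 mm high, lying flat; point at the middle of the U.
- piston_center (a point): Bystander: nickel piston valve with its green plastic guide, lying in a wooden cradle 90 x 34 mm, 27 mm high overall (139 mm long with the stem); point at the middle of the cradle on the piston's axis, x along the stem.
- micrometer_center (a point): Bystander: blued steel micrometer lying flat, about 130 x 55 mm and 16 mm high; point at the middle of its length beside the spindle.
- pin_block_center (a point): Bystander: small wooden block 70 x 45 x 30 mm in which the pivot pin stands, the pin's head 51 mm above the bench; point at the centre of the wood.
Things that resemble listed ones, but are neither listed nor needed, are in the scene too. Of the things that look like the part that bears handle_grip, the smallest one is meant.

How it is judged:
On the way, in this order (a step that is already met when the one before it is completed fails the run):
1. the brass block has been run up to its end stop (within 3 mm) (value of joint slide_block above 0.127 m), for 0.2 s.
2. the held handle's eye is in the slot with its hole in line with the block's hole (horizontal distance between handle_eye and block_bore below 0.003 m and z of handle_eye in the frame of block_bore between -0.0035 and 0.0035 m and contact force between the fingers and t_handle above 5 N), for 0.3 s.
At the end, for the whole second after the job is handed in: Block within 3 mm of its stop; handle still gripped, bar over 45 mm up, still, level within 5 degrees, its eye's hole within 3 mm of the block's hole axis and 3.5 mm of the slot's mid height, pressing on the slide with under 10 N (all of step 2 and value of joint slide_block above 0.127 m and angle between the z axis of handle_eye and the z axis of block_bore, either way round below 0.09 rad and height (world z) of handle_grip above 0.045 m and contact force between t_handle and slide_base below 10 N and linear speed of t_handle below 0.02 m/s); the arm keeps its last pose, push and grip.
It fails at once if the crook is disturbed (moved over 20 mm) (distance of crook_center from where it was at the start of the episode above 0.02 m).
It fails at once if the piston valve is disturbed (moved over 20 mm) (distance of piston_center from where it was at the start of the episode above 0.02 m).
It fails at once if the micrometer is disturbed (moved over 20 mm) (distance of micrometer_center from where it was at the start of the episode above 0.02 m).
It fails at once if the pin block is disturbed (moved over 20 mm) (distance of pin_block_center from where it was at the start of the episode above 0.02 m).
It also fails if it takes over 64 s, if anything falls off the work surface, if the arm or the gripper's body presses on something with over 40 N, if the wrist force passes 120 N, or if a joint passes its speed limit or range.

ROBOT

A 6-joint arm with a two-finger parallel gripper is mounted at the origin on the work surface. World frame = base frame: x ahead of the robot, y to its left, z up, the work surface at z = 0. Lengths are in m, angles in rad, forces in N, time in s.
With the tool pointing down it reaches from about 0.3 to 0.775 m from the base axis. Payload 14.6 kg.
Tool frame: the origin (TCP) lies on the centre line of the jaws, within the pads' length; the fingertips stand 17 mm ahead of it and the grasp point (between the pads) lies 2 mm behind it; z points along the fingers, x is the direction in which the jaws open and shut, and the axes are right-handed (so a half turn about z gives the same grasp; the last joint's range is limited). The gripper opens to 94 mm and grips with 3 to 60 N. Pads are 16 mm wide; open, the fingers measure 119 mm over their backs; the gripper's body (75 mm by 177 mm) begins 78 mm behind the grasp point.
Start: joints at [-1.242, 0.3, 1.521, -0, 1.321, -0.067], TCP at [0.212, -0.507, 0.222] pointing down, gripper open.
Joint ranges: [-3.03, 3.03], [-0.79, 2.21], [0.23, 2.52], [-1.04, 4.18], [0, 3.07], [-2.55, 2.55]. Speed limits (rad/s): [2.22, 2.22, 2.57, 3.14, 3.14, 3.14].

INTERFACE

Orientations are given as [roll, pitch, yaw] about the fixed x, y, z axes, in that order (R = Rz(yaw) Ry(pitch) Rx(roll)).
In Python, from station import ctrl gives the robot as it stands. The module is installed in compiled form; this text tells all that it offers.
- The arm moves only by the tool drive_tool, never from a script. Its argument "increments" is a list of rows, each a list of 3 entries, a list of its own where there are three numbers: the turn, a rotation vector about the tool's x, y, z in degrees, then the shift along the tool's x, y, z in mm, then the opening, from 0 (shut) to 1 (fully open). In form: [[[ax, ay, az], [dx, dy, dz], hand], ...]. A call has 1 to 20 rows; each row shifts and turns the commanded pose from where the row before left it, along the tool's axes as they then stand; what a row does not reach is not made up. A row lasts 1/8 s, in which the tool goes at most 62.5 mm and 10.7 degrees, less where a joint would pass 70% of its speed; a pose out of reach is approached as far as the arm can. A call with a gripper value outside its range is refused whole. The fingers move at their own pace and stop on an object; "squeeze" is the grip in N (left out, the last holds). Time passes only in rows, so rows that do not move let the fingers close. It gives the time, the measured TCP pose, the force and the opening at its end, in the units of the state.
- ctrl.get_obs(): the state, without advancing time (a new reading comes with each control period).
- ctrl.camera(name): name is "scene" or "top" or "wrist"; returns the picture (384x512x3 uint8, red, green, blue); there is no depth.
- ctrl.calibration(name): a dict with "fx", "fy", "cx", "cy" (pixels), "rvec" (rotation vector, rad) and "tvec" (3), from world to camera coordinates, as OpenCV has them. Camera axes: x right, y down, z forward; pixel columns grow to the right and rows downward; lengths in m; the calibration is good to about 2 mm. A picture is of the moment at which its call begins: read the wrist's pose just before it. calibration takes no time and is no camera call; for the wrist camera it gives the pose at the moment of the call.
- ctrl.hand_in(): hands the job in, once; it reports no verdict.
The state is a dict: "time_s": time; "qpos": joint angles; "joint_vel": joint speeds; "tau": joint torques, N m; "ee_pos": TCP position; "eef_rot": TCP orientation; "force": force on the tool from outside, world axes, zero at the start; "moment": the same for the moment, N m; "grip_width": finger opening in m.
Only numpy, scipy, OpenCV 4.12 (cv2) and the standard library are available. Lean on these libraries where they do the work, as an engineer would, in place of code of your own. Each camera call takes 0.05 s, during which the arm holds its last target.

## Working session

There is one attempt and no reset: what is moved stays moved. The work goes in short steps, Python scripts to look and compute and a tool call to move; the robot and the scene stay as the last step left them, time stands still between calls to the robot, and variables do not carry over. Pictures are saved under pics/ and viewed, and the job is handed in when it is done.

Besides the shell and the picture viewer there is one more tool, called after "Emit:" in YAML: its name, and indented under it one key for each argument. drive_tool: Moves the arm, as the interface text tells. Its arguments: {"type":"object","properties":{"increments":{"type":"array"},"squeeze":{"type":"number"}},"required":["increments"]}

```bash
mkdir -p pics; ls; python3 - <<'E'
from station import ctrl
import cv2
for n in ["scene","top","wrist"]:
    c=ctrl.calibration(n); print(n,c)
    im=ctrl.camera(n); cv2.imwrite(f"pics/{n}0.png",im[:,:,::-1])
print(ctrl.get_obs())
E
```

```text
pics
scene {'fx': 482.41451323958506, 'fy': 482.41451323958506, 'cx': 250.6781018687696, 'cy': 202.31345186751415, 'rvec': array([ 0.98620487,  2.42256401, -1.12933534]), 'tvec': array([ 0.38729277, -0.17888696,  1.5361003 ])}
top {'fx': 458.79053450212655, 'fy': 458.79053450212655, 'cx': 248.4274370267195, 'cy': 193.00223505475452, 'rvec': array([ 2.2158156 , -2.16875349,  0.06714874]), 'tvec': array([-0.04244127,  0.48603552,  1.38567504])}
wrist {'fx': 291.8808819356992, 'fy': 291.8808819356992, 'cx': 258.01707319574837, 'cy': 194.72383203066306, 'rvec': array([-2.43907809,  1.62343134,  0.20396222]), 'tvec': array([-0.55004546, -0.02602778,  0.39122712])}
{'time_s': 0.15, 'qpos': array([-1.24159338e+00,  3.00345134e-01,  1.52139633e+00,  4.10100649e-05,
        1.32069044e+00, -6.65743105e-02]), 'joint_vel': array([ 0.0017659 , -0.00342257, -0.00337839,  0.00079983,  0.00047307,
       -0.00017245]), 'tau': array([ 1.22349735e-03, -5.31960797e+01, -3.52814984e+01,  7.09009124e-02,
        2.36624130e-02, -6.97873111e-05]), 'ee_pos': array([ 0.21200489, -0.50731785,  0.22203358]), 'eef_rot': array([-3.14149718e+00,  8.34750296e-04, -1.17502920e+00]), 'force': array([ 0.04096254, -0.55878936, -0.00700797]), 'moment': array([-0.00136512,  0.02096525,  0.01581834]), 'grip_width': 0.09414980626755769}
```

View pics/top0.png

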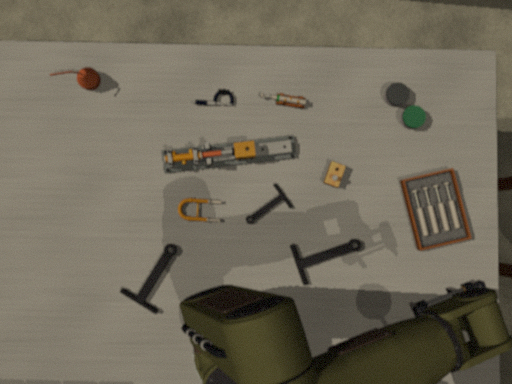

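View pics/scene0.png

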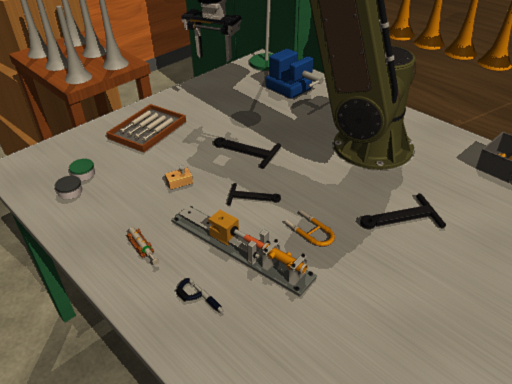

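View pics/wrist0.png

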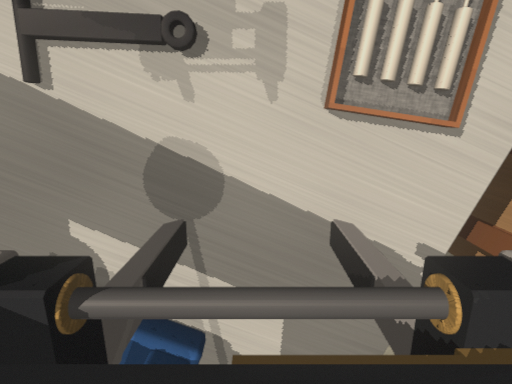

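The top view shows three T-handles: A has its eye at (252,219) and crossbar at (284,196), B its eye at (172,250), C its eye at (356,245). A looks clearly the smallest. I'll measure all three and check a crop before reaching for it.

```bash
cat > h.py <<'E'
import numpy as np, cv2
def ray(c,u,v):
    R,_=cv2.Rodrigues(np.array(c["rvec"])); t=np.array(c["tvec"])
    d=R.T@np.array([(u-c["cx"])/c["fx"],(v-c["cy"])/c["fy"],1.]); o=-R.T@t
    return o,d
def onz(c,u,v,z):
    o,d=ray(c,u,v); return o+d*(z-o[2])/d[2]
def proj(c,P):
    P=np.atleast_2d(np.asarray(P,float)); K=np.array([[c["fx"],0,c["cx"]],[0,c["fy"],c["cy"]],[0,0,1]])
    return cv2.projectPoints(P,np.array(c["rvec"]),np.array(c["tvec"]),K,None)[0].reshape(-1,2)
E
python3 - <<'E'
from station import ctrl
import cv2,numpy as np
from h import *
np.set_printoptions(precision=4,suppress=True)
c=ctrl.calibration("top")
for n,u,v,z in [("A eye",252,219,.006),("A cross",284,196,.006),("B eye",172,250,.006),("B cross",141,300,.006),("C eye",356,245,.006),("C cross",300,263,.006),
 ("base Lend top",164,160,.012),("base R end",297,147,.012),("block c top",245,149,.074),("crook",203,210,.008),("pinblock",336,174,.03),("mic",216,100,.01),("piston",290,101,.02)]:
    print(n,onz(c,u,v,z))
im=cv2.imread("pics/top0.png")
cv2.imwrite("pics/top0c.png",cv2.resize(im[120:320,110:380],None,fx=2.9,fy=2.9,interpolation=cv2.INTER_CUBIC))
im=cv2.imread("pics/scene0.png")
cv2.imwrite("pics/scene0c.png",cv2.resize(im[160:310,140:340],None,fx=4,fy=4,interpolation=cv2.INTER_CUBIC))
E
```

```text
A eye [ 0.4079 -0.0446  0.006 ]
A cross [ 0.4805 -0.1414  0.006 ]
B eye [0.3084 0.197  0.006 ]
B cross [0.156  0.2861 0.006 ]
C eye [ 0.3355 -0.3636  0.006 ]
C cross [ 0.2773 -0.1935  0.006 ]
base Lend top [0.5828 0.2292 0.012 ]
base R end [ 0.6319 -0.1784  0.012 ]
block c top [ 0.6126 -0.0191  0.074 ]
crook [0.4322 0.1058 0.008 ]
pinblock [ 0.5492 -0.2957  0.03  ]
mic [0.7735 0.0746 0.01  ]
piston [ 0.7728 -0.1538  0.02  ]
```

View pics/top0c.png

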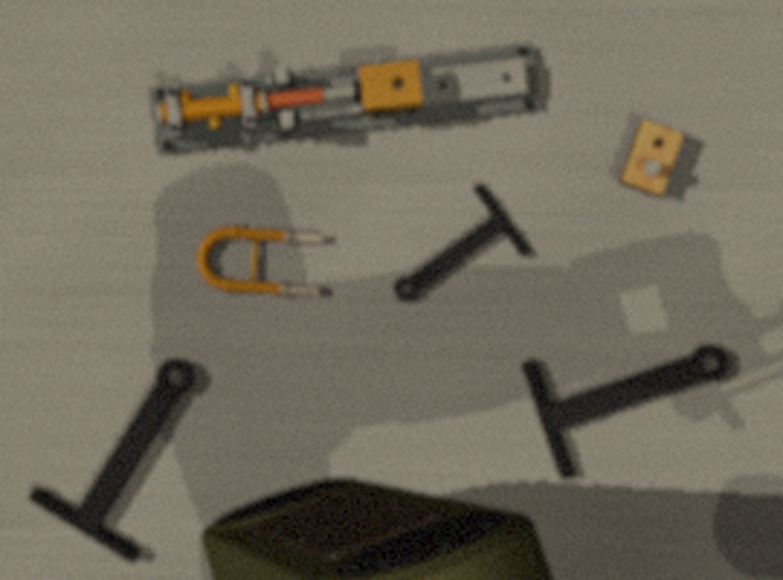

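View pics/scene0c.png

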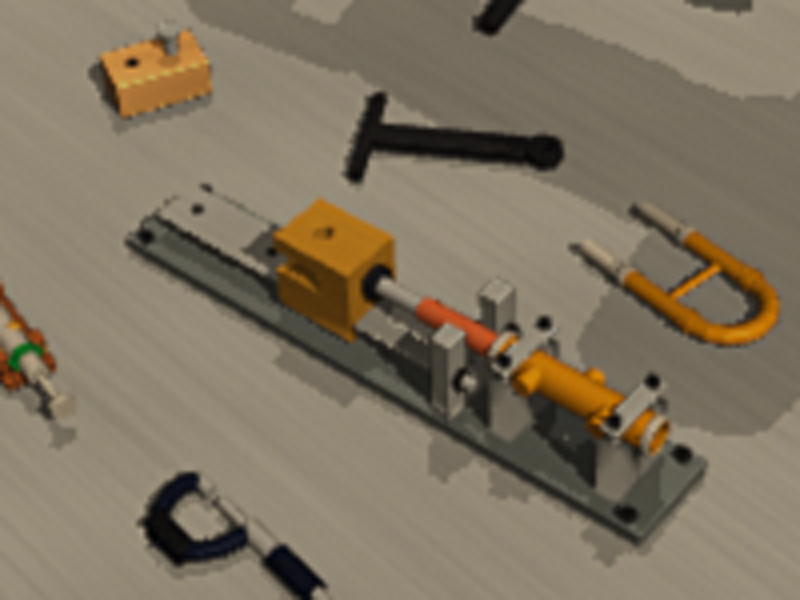

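Handle A measures 121 mm from eye to crossbar, against about 177 mm for B and 180 mm for C. A fits the given 125 mm and is the smallest, so A is the one meant, and the crop confirms it. Next I'll get the wrist camera geometry and work out the approach.

```bash
cat >> h.py <<'E'
from scipy.spatial.transform import Rotation as Ro
def tool(o): return Ro.from_euler('xyz',o["eef_rot"]).as_matrix(), np.array(o["ee_pos"])
E
python3 - <<'E'
from station import ctrl
from h import *
np.set_printoptions(precision=4,suppress=True)
o=ctrl.get_obs();R,p=tool(o);c=ctrl.calibration("wrist")
Rc,_=cv2.Rodrigues(c["rvec"]);C=-Rc.T@c["tvec"]
print("cam in tool",R.T@(C-p)); print("cam axes in tool\n",R.T@Rc.T); print("tool R\n",R)
# refine base ends etc
ct=ctrl.calibration("top")
print("bore now", onz(ct,110+398/2.9,120+82/2.9,.074))
for u,v in [(155,90),(160,152),(535,45),(543,105)]: print(onz(ct,110+u/2.9,120+v/2.9,.012))
E
```

```text
cam in tool [ 0.0008 -0.0706 -0.1627]
cam axes in tool
 [[ 1.      0.0005 -0.0008]
 [-0.0003  0.9696  0.2448]
 [ 0.0009 -0.2448  0.9696]]
tool R
 [[ 0.3855 -0.9227 -0.0002]
 [-0.9227 -0.3855  0.0008]
 [-0.0008 -0.0001 -1.    ]]
bore now [ 0.6149 -0.0256  0.074 ]
[0.6105 0.2318 0.012 ]
[0.5447 0.2244 0.012 ]
[ 0.6674 -0.1701  0.012 ]
[ 0.6034 -0.1795  0.012 ]
```

Emit:
drive_tool:
  increments:
    - [[0, 0, 0], [-24, -43.5, -3], 1]
    - [[0, 0, 0], [-24, -43.5, -3], 1]
    - [[0, 0, 0], [-24, -43.5, -3], 1]
    - [[0, 0, 0], [-24, -43.5, -3], 1]
    - [[0, 0, 0], [-24, -43.5, -3], 1]
    - [[0, 0, 0], [-24, -43.5, -3], 1]
    - [[0, 0, 0], [-24, -43.5, -3], 1]
    - [[0, 0, 0], [-24, -43.5, -3], 1]
    - [[0, 0, 0], [-24, -43.5, -3], 1]
    - [[0, 0, 0], [-24, -43.5, -3], 1]
    - [[0, 0, -9.3], [0, 0, 0], 0]
    - [[0, 0, -9.3], [0, 0, 0], 0]
    - [[0, 0, -9.3], [0, 0, 0], 0]
    - [[0, 0, -9.3], [0, 0, 0], 0]
    - [[0, 0, -9.3], [0, 0, 0], 0]
    - [[0, 0, -9.3], [0, 0, 0], 0]
    - [[0, 0, -9.3], [0, 0, 0], 0]
    - [[0, 0, -9.3], [0, 0, 0], 0]
    - [[0, 0, 0], [0, 0, 0], 0]
  squeeze: 30

```text
time_s: 2.52
ee_pos: [0.5208, -0.1183, 0.2523]
eef_rot: [-3.141, 0.0, 0.123]
force: [0.3, 0.4, 0.1]
grip_width: 0.0071
```

```bash
cat > snap.py <<'E'
import sys,pickle
from station import ctrl
from h import *
o=ctrl.get_obs();c=ctrl.calibration("wrist");im=ctrl.camera("wrist")
n=sys.argv[1]; cv2.imwrite(f"pics/{n}.png",im[:,:,::-1]); pickle.dump((o,c),open(f"pics/{n}.pkl","wb"))
print(o["time_s"],o["ee_pos"].round(4),np.degrees(o["eef_rot"]).round(2),o["force"].round(2),round(o["grip_width"],4))
if len(sys.argv)>2:
    x0,y0,x1,y1=map(int,sys.argv[2:6]); f=min(800/(x1-x0),600/(y1-y0))
    cv2.imwrite(f"pics/{n}c.png",cv2.resize(im[y0:y1,x0:x1,::-1],None,fx=f,fy=f,interpolation=cv2.INTER_CUBIC)); print("f",f)
E
python3 snap.py w1
```

```text
2.525 [ 0.5208 -0.1183  0.2523] [-1.7999e+02  2.0000e-02  7.0200e+00] [0.35 0.43 0.12] 0.0071
```

View pics/w1.png

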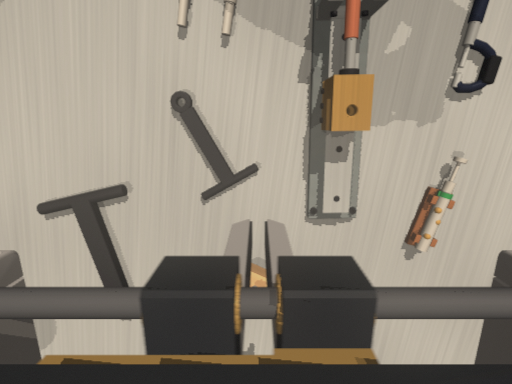

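The wrist view shows handle A with its eye at (181,102) and crossbar around (230,182). The block's hole is at (352,110), the rail screws at (336,199) and (339,149), and the near end of the base at y≈217.

```bash
python3 - <<'E'
import pickle
from h import *
np.set_printoptions(precision=4,suppress=True)
im=cv2.imread("pics/w1.png");o,c=pickle.load(open("pics/w1.pkl","rb"))
hsv=cv2.cvtColor(im,cv2.COLOR_BGR2HSV)
# block hole: dark blob in brass
def blob(x0,y0,x1,y1,th,inv=True):
    g=cv2.cvtColor(im,cv2.COLOR_BGR2GRAY)[y0:y1,x0:x1]; m=(g<th).astype(np.uint8)
    n,l,s,ce=cv2.connectedComponentsWithStats(m)
    for i in range(1,n):
        if s[i,4]>5: print(s[i],ce[i]+[x0,y0])
    return l
print("hole");blob(338,98,366,122,70)
print("screws");blob(328,190,345,207,60);blob(331,141,347,157,60)
# handle mask
g=cv2.cvtColor(im,cv2.COLOR_BGR2GRAY)
m=np.zeros_like(g);m[80:205,160:270]=(g[80:205,160:270]<75)
n,l,s,ce=cv2.connectedComponentsWithStats(m)
i=1+np.argmax(s[1:,4]);print("handle",s[i],ce[i]);m=(l==i).astype(np.uint8)
cv2.imwrite("pics/w1m.png",cv2.resize(np.hstack([cv2.cvtColor(m*255,cv2.COLOR_GRAY2BGR)[80:205,160:270],im[80:205,160:270]]),None,fx=3.5,fy=3.5,interpolation=cv2.INTER_NEAREST))
cs,_=cv2.findContours(m,cv2.RETR_CCOMP,cv2.CHAIN_APPROX_NONE)
for k in cs: 
    if len(k)>4: print(len(k),cv2.minEnclosingCircle(k))
cv2.imwrite("pics/w1b.png",cv2.resize(im[0:230,290:410],None,fx=4,fy=2.6*1.0,interpolation=cv2.INTER_CUBIC))
E
```

```text
hole
[14  7  4  8 18] [353.9444 108.2778]
[ 9 10  2  6 10] [347.6 110.5]
screws
[6 7 4 3 7] [338.2857 148.5714]
handle [192 108  66  92 657] [220.3394 167.7032]
465 ((212.26904296875, 151.53298950195312), 48.02046203613281)
10 ((205.0, 194.1666717529297), 2.166764736175537)
6 ((212.5, 190.0), 1.500100016593933)
15 ((218.5, 186.0), 3.6401548385620117)
6 ((231.0, 179.5), 1.500100016593933)
8 ((226.0, 175.5), 2.061652660369873)
6 ((226.5, 173.0), 1.500100016593933)
6 ((218.0, 170.5), 1.500100016593933)
8 ((217.5, 167.5), 1.581238865852356)
9 ((223.5, 165.0), 2.061652660369873)
8 ((215.0, 164.0), 2.0000998973846436)
6 ((223.0, 161.5), 1.500100016593933)
7 ((221.5, 160.5), 1.581238865852356)
33 ((220.0454559326172, 162.0454559326172), 5.045760631561279)
6 ((218.0, 156.5), 1.500100016593933)
10 ((212.5, 157.5), 2.549609661102295)
8 ((211.0, 155.0), 2.0000998973846436)
29 ((214.73529052734375, 151.7941131591797), 4.801515579223633)
6 ((212.0, 143.5), 1.500100016593933)
```

View pics/w1m.png

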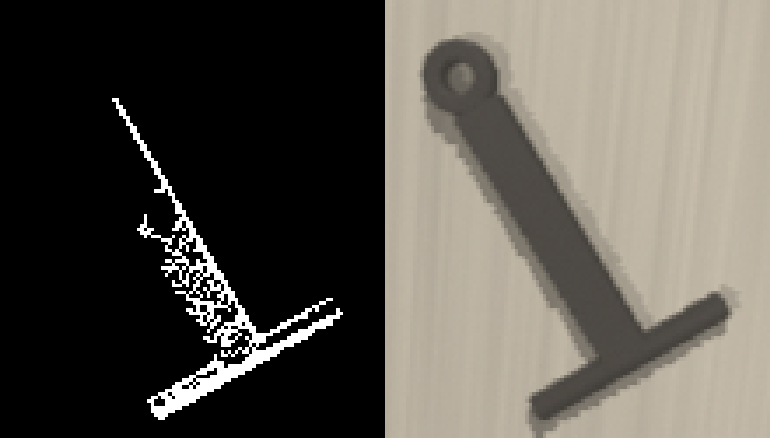

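```bash
cat > meas.py <<'E'
import pickle,sys
from h import *
np.set_printoptions(precision=4,suppress=True)
im=cv2.imread("pics/w1.png");o,c=pickle.load(open("pics/w1.pkl","rb"))
g=cv2.cvtColor(im,cv2.COLOR_BGR2GRAY)
print("shades",g[150,215],g[150,195:240])
m=np.zeros_like(g);m[80:205,160:270]=(g[80:205,160:270]<100)
n,l,s,ce=cv2.connectedComponentsWithStats(m)
i=1+np.argmax(s[1:,4]);print("handle",s[i]);m=(l==i).astype(np.uint8)
ys,xs=np.nonzero(m)
P=np.array([onz(c,u,v,.012)[:2] for u,v in zip(xs,ys)])
cs,h=cv2.findContours(m,cv2.RETR_CCOMP,cv2.CHAIN_APPROX_NONE)
for k in cs:
    if 12<len(k)<60:
        (u,v),r=cv2.minEnclosingCircle(k); print("eye hole px",u,v,r,onz(c,u,v,.012)[:2]); eye=onz(c,u,v,.012)[:2]
# bar: pixels 25..95mm from eye
d=P-eye; r=np.hypot(*d.T); q=P[(r>.025)&(r<.1)]
vx,vy,x0,y0=cv2.fitLine(q.astype(np.float32),cv2.DIST_L2,0,.001,.001).ravel()
a=np.array([vx,vy]); 
if a@(eye-[x0,y0])<0:a=-a
print("bar line pt",x0,y0,"heading",np.degrees(np.arctan2(a[1],a[0])),"eye off-axis mm",1e3*np.cross(a,eye-[x0,y0]))
t=(P-eye)@a; print("extent along",t.min(),t.max(),"bar width",)
nn=np.array([-a[1],a[0]]);w=(q-[x0,y0])@nn; print("w",w.min(),w.max())
print("grip",eye-.07*a)
# hole of block
o_,d_=ray(c,351.8,110);print("block hole top",onz(c,351.8,110,.074))
for u,v,z in [(336.5,199,.03),(338.5,149,.03)]: print("screw",onz(c,u,v,z))
E
python3 meas.py 2>/dev/null
```

```text
shades 75 [177 156 122 123 123 121 100  77  75  75  74  75  74  75  75  75  74  75
  73  75  75  74  72  71 103 141 157 156 155 161 173 179 182 182 181 182
 184 182 184 183 183 181 177 176 179]
handle [ 171   91   87  109 2053]
eye hole px 181.5 101.5 4.527792930603027 [ 0.4089 -0.036 ]
bar line pt 0.4446843 -0.085645124 heading 126.68462 eye off-axis mm -0.9674943649068852
extent along -0.1295112907324436 0.013492917505784888 bar width
w -0.010671651760445523 0.010763579304893469
grip [ 0.4508 -0.0922]
block hole top [ 0.6151 -0.0237  0.074 ]
screw [ 0.6311 -0.1378  0.03  ]
screw [ 0.621  -0.0708  0.03  ]
```

View pics/w1b.png

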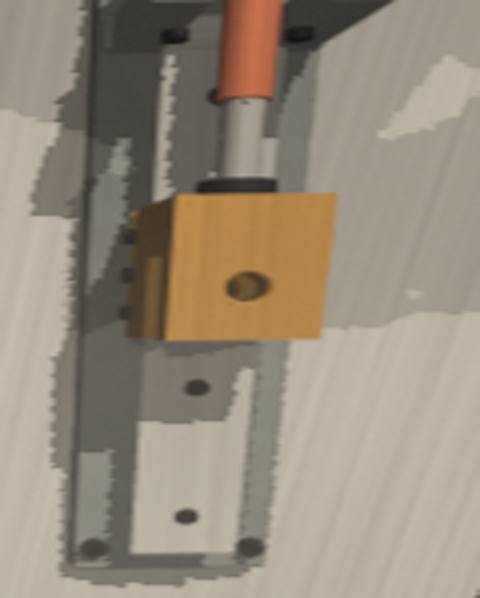

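Handle: eye at (0.409,-0.036), heading 126.7°, and its bar width of 21 mm and length agree with the description. Block bore: (0.615,-0.024), with the joint at about 0.061. Now I'll lower the closed fingers behind the block.

Emit:
drive_tool:
  increments:
    - [[0, 0, 0], [52.5, -11, 0], 0]
    - [[0, 0, 0], [52.5, -11, 0], 0]
    - [[0, 0, 0], [0, 0, 50], 0]
    - [[0, 0, 0], [0, 0, 50], 0]
    - [[0, 0, 0], [0, 0, 50], 0]
    - [[0, 0, 0], [0, 0, 30], 0]
    - [[0, 0, 0], [0, 0, 10], 0]
    - [[0, 0, 0], [0, 0, 8], 0]
    - [[0, 0, 0], [0, 0, 0], 0]

```text
time_s: 3.7
ee_pos: [0.6227, -0.0836, 0.0551]
eef_rot: [3.141, -0.001, 0.123]
force: [-0.4, -0.1, 1.0]
grip_width: 0.0003
```

```bash
python3 snap.py w2
```

```text
3.7 [ 0.6227 -0.0836  0.0551] [ 1.7999e+02 -5.0000e-02  7.0300e+00] [-0.35 -0.08  0.99] 0.0003
```

View pics/w2.png

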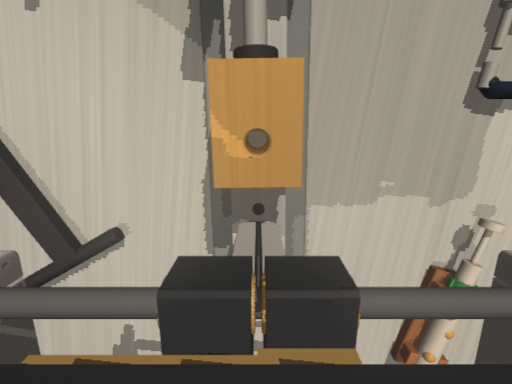

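The fingers are centred behind the block, with its hole at (257,141). Now I'll push along the rail.

Emit:
drive_tool:
  increments:
    - [[0, 0, 0], [0, -8, 0], 0]
    - [[0, 0, 0], [0, -8, 0], 0]
    - [[0, 0, 0], [0, -6, 0], 0]
    - [[0, 0, 0], [0, -5, 0], 0]
    - [[0, 0, 0], [0, -5, 0], 0]
    - [[0, 0, 0], [0, -5, 0], 0]
    - [[0, 0, 0], [0, -6, 0], 0]
    - [[0, 0, 0], [0, -6, 0], 0]
    - [[0, 0, 0], [0, -6, 0], 0]
    - [[0, 0, 0], [0, -6, 0], 0]
    - [[0, 0, 0], [0, -6, 0], 0]
    - [[0, 0, 0], [0, -6, 0], 0]
    - [[0, 0, 0], [0, -5, 0], 0]
    - [[0, 0, 0], [0, -4, 0], 0]
    - [[0, 0, 0], [0, -3, 0], 0]

```text
time_s: 5.62
ee_pos: [0.6116, 0.0011, 0.0544]
eef_rot: [-3.142, 0.001, 0.124]
force: [-2.1, -4.1, 0.9]
grip_width: 0.0002
```

```bash
python3 snap.py w3
```

```text
5.625 [0.6116 0.0011 0.0544] [-1.80e+02  3.00e-02  7.08e+00] [-2.08 -4.08  0.85] 0.0002
```

View pics/w3.png

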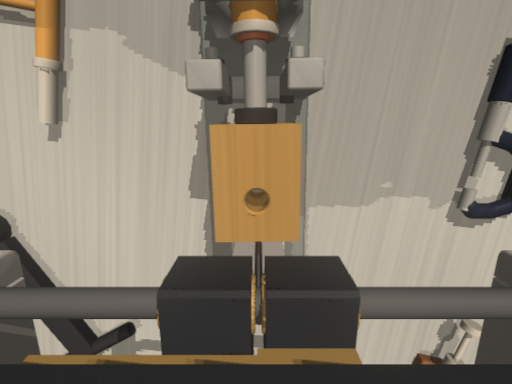

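The block is moving with about 4 N of drag. Its front edge is at v≈124 and the post faces are at v≈90, so roughly 15 mm remain.

Emit:
drive_tool:
  increments:
    - [[0, 0, 0], [0, -4, 0], 0]
    - [[0, 0, 0], [0, -3, 0], 0]
    - [[0, 0, 0], [0, -2, 0], 0]
    - [[0, 0, 0], [0, -1, 0], 0]
    - [[0, 0, 0], [0, -1, 0], 0]
    - [[0, 0, 0], [0, 0, 0], 0]

```text
time_s: 6.42
ee_pos: [0.6105, 0.0118, 0.0544]
eef_rot: [-3.141, 0.0, 0.124]
force: [-1.9, -4.0, -0.8]
grip_width: 0.0004
```

```bash
python3 snap.py w4 180 30 340 150
```

```text
6.425 [0.6105 0.0118 0.0544] [-1.7999e+02  1.0000e-02  7.0800e+00] [-1.87 -3.99 -0.79] 0.0004
f 5.0
```

View pics/w4c.png

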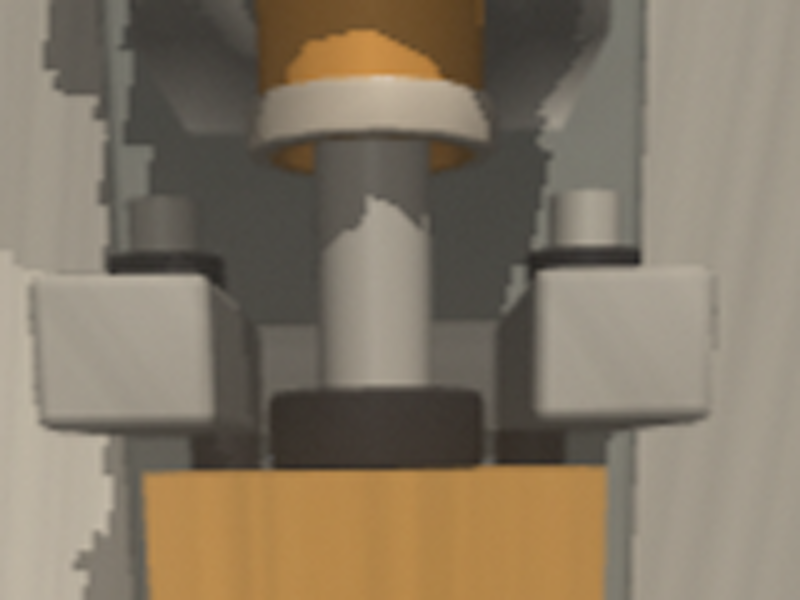

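About 4–5 mm remain, so I'll go in small steps.

Emit:
drive_tool:
  increments:
    - [[0, 0, 0], [0, -1, 0], 0]
    - [[0, 0, 0], [0, -1, 0], 0]
    - [[0, 0, 0], [0, -0.5, 0], 0]
    - [[0, 0, 0], [0, 0, 0], 0]

```text
time_s: 6.98
ee_pos: [0.6104, 0.013, 0.0544]
eef_rot: [3.14, -0.0, 0.123]
force: [-0.5, -11.7, -1.4]
grip_width: 0.0001
```

Emit:
drive_tool:
  increments:
    - [[0, 0, 0], [0, -0.7, 0], 0]
    - [[0, 0, 0], [0, 0, 0], 0]

```text
time_s: 7.22
ee_pos: [0.6103, 0.0131, 0.0544]
eef_rot: [3.139, -0.0, 0.123]
force: [-1.0, -16.2, -2.4]
grip_width: 0.0002
```

Emit:
drive_tool:
  increments:
    - [[0, 0, 0], [0, -0.7, 0], 0]
    - [[0, 0, 0], [0, 0, 0], 0]

```text
time_s: 7.48
ee_pos: [0.6103, 0.0131, 0.0544]
eef_rot: [3.138, -0.0, 0.123]
force: [-0.8, -21.0, -2.1]
grip_width: 0.0002
```

It's against the stop: the force rises to 21 N with no further motion. I'll back off and look.

Emit:
drive_tool:
  increments:
    - [[0, 0, 0], [0, 3, 0], 0]
    - [[0, 0, 0], [0, 7, 0], 0]
    - [[0, 0, 0], [0, 10, 0], 0]
    - [[0, 0, 0], [0, 10, 0], 0]
    - [[0, 0, 0], [0, 0, 0], 0]

```text
time_s: 8.1
ee_pos: [0.6139, -0.015, 0.0545]
eef_rot: [3.142, -0.0, 0.123]
force: [0.4, -0.6, 0.4]
grip_width: 0.0004
```

```bash
python3 snap.py w5 180 0 340 120; python3 - <<'E'
import pickle
from h import *
np.set_printoptions(precision=4,suppress=True)
for n in ["w2","w5"]:
    im=cv2.imread(f"pics/{n}.png");o,c=pickle.load(open(f"pics/{n}.pkl","rb"))
    hsv=cv2.cvtColor(im,cv2.COLOR_BGR2HSV)
    m=((hsv[...,1]>110)&(hsv[...,2]>110)).astype(np.uint8); m[:,:180]=0;m[:,340:]=0;m[245:]=0
    nn,l,s,ce=cv2.connectedComponentsWithStats(m)
    for i in range(1,nn):
        if s[i,4]>300: print(n,s[i],ce[i])
    cs,_=cv2.findContours(m,cv2.RETR_CCOMP,cv2.CHAIN_APPROX_NONE)
    for k in cs:
        if 20<len(k):
            (u,v),r=cv2.minEnclosingCircle(k); print(len(k),u,v,r,onz(c,u,v,.074))
            if len(k)>200: print(cv2.minAreaRect(k))
E
```

```text
8.1 [ 0.6139 -0.015   0.0545] [ 1.80e+02 -1.00e-02  7.02e+00] [ 0.37 -0.59  0.4 ] 0.0004
f 5.0
w2 [  208    57    96   131 11469] [256.3388 120.4859]
438 256.8232116699219 120.85203552246094 78.7997055053711 [ 0.6135 -0.014   0.074 ]
((256.4536437988281, 122.26350402832031), (129.30345153808594, 95.29138946533203), 89.02897644042969)
72 257.0548095703125 140.61959838867188 13.201128959655762 [ 0.6148 -0.0232  0.074 ]
w5 [  205    59    98   131 11568] [254.7363 122.2461]
440 254.787353515625 122.4369125366211 79.0777587890625 [0.6039 0.0538 0.074 ]
((254.40298461914062, 124.20853424072266), (129.6724853515625, 97.0472412109375), 89.18154907226562)
76 255.7203369140625 142.88983154296875 13.217530250549316 [0.6055 0.0443 0.074 ]
```

View pics/w5.png

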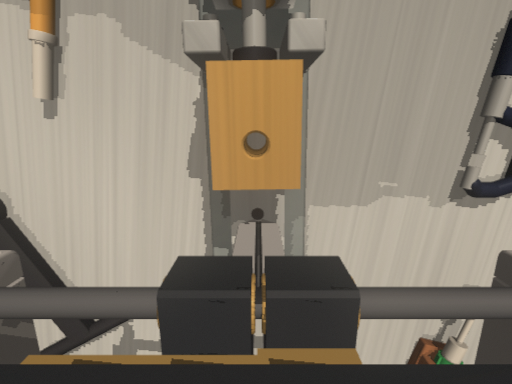

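The block sits against the stop bumpers: its front edge is at v≈61, right at the posts, and the hole is at (256,143). Its displacement of 68 mm gives a joint value of about 0.129 and a rail heading of about 97.8°. Next I'll move above the handle.

Emit:
drive_tool:
  increments:
    - [[0, 0, 0], [0, 0, -50], 0]
    - [[0, 0, 0], [0, 0, -50], 0]
    - [[0, 0, 0], [0, 0, -30], 0]
    - [[0, 0, 0], [-43, 14.2, 0], 1]
    - [[0, 0, 0], [-43, 14.2, 0], 1]
    - [[0, 0, 0], [-43, 14.2, 0], 1]
    - [[0, 0, 0], [-42.3, 14.1, 0], 1]
    - [[0, 0, -9.9], [0, 0, 0], 1]
    - [[0, 0, -9.9], [0, 0, 0], 1]
    - [[0, 0, -9.9], [0, 0, 0], 1]
    - [[0, 0, 0], [0, 0, 50], 1]
    - [[0, 0, 0], [0, 0, 30], 1]
    - [[0, 0, 0], [0, 0, 0], 1]

```text
time_s: 9.78
ee_pos: [0.4499, -0.0911, 0.1032]
eef_rot: [-3.139, 0.002, 0.642]
force: [-0.7, -0.2, 0.5]
grip_width: 0.0935
```

```bash
python3 snap.py w6
```

```text
9.775 [ 0.4499 -0.0911  0.1032] [-1.7984e+02  1.2000e-01  3.6790e+01] [-0.7  -0.23  0.46] 0.0935
```

View pics/w6.png

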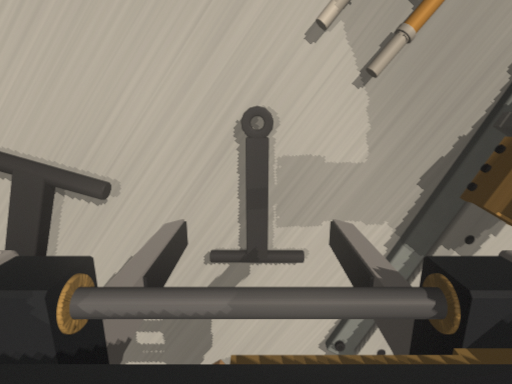

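The bar is centred between the jaws: eye hole at (257,123), crossbar at (257,256). I'll re-measure before descending.

```bash
python3 - <<'E'
import pickle
from h import *
np.set_printoptions(precision=4,suppress=True)
im=cv2.imread("pics/w6.png");o,c=pickle.load(open("pics/w6.pkl","rb"))
g=cv2.cvtColor(im,cv2.COLOR_BGR2GRAY)
print(g[200,235:280])
m=np.zeros_like(g);m[95:275,205:310]=g[95:275,205:310]<80
n,l,s,ce=cv2.connectedComponentsWithStats(m);i=1+np.argmax(s[1:,4]);m=(l==i).astype(np.uint8);print(s[i])
cs,_=cv2.findContours(m,cv2.RETR_CCOMP,cv2.CHAIN_APPROX_NONE)
for k in cs:
    if 15<len(k)<90:
        (u,v),r=cv2.minEnclosingCircle(k);eye=onz(c,u,v,.012)[:2];print(u,v,r,eye)
ys,xs=np.nonzero(m);P=np.array([onz(c,u,v,.012)[:2] for u,v in zip(xs,ys)])
# enclosing circle of eye's outer
r=np.hypot(*(P-eye).T);q=P[(r>.025)&(r<.1)]
vx,vy,x0,y0=cv2.fitLine(q.astype(np.float32),cv2.DIST_L2,0,.001,.001).ravel();a=np.array([vx,vy]);a*=np.sign(a@(eye-[x0,y0]))
nn=np.array([-a[1],a[0]]);w=(q-[x0,y0])@nn
print("heading",np.degrees(np.arctan2(a[1],a[0])),"eye off",1e3*nn@(eye-[x0,y0]),"w",w.min(),w.max(),"ext",((P-eye)@a).min())
R,p=tool(o);G=np.r_[eye-.07*a,.006]
print("grip",G,"tool-frame shift mm",1e3*R.T@(G-p))
E
```

```text
[170 169 169 170 151 123 116 114 112 112 100  75  59  60  61  59  60  61
  59  59  60  61  60  59  59  58  59  60  60  60  60  59  68 115 142 142
 144 144 143 142 142 144 146 147 148]
[ 210  107   94  156 4184]
257.0 122.5 7.762187480926514 [ 0.4072 -0.0364]
heading 126.7728 eye off -0.46541564067868435 w -0.009608187707562155 0.009635167784933093 ext -0.12887630271569972
grip [ 0.4491 -0.0924  0.006 ] tool-frame shift mm [-1.1801  0.9324 97.1809]
```

Emit:
drive_tool:
  increments:
    - [[0, 0, 0], [-1.2, 0.9, 40], 1]
    - [[0, 0, 0], [0, 0, 25], 1]
    - [[0, 0, 0], [0, 0, 13], 1]
    - [[0, 0, 0], [0, 0, 5.5], 1]
    - [[0, 0, 0], [0, 0, 0], 1]
    - [[0, 0, 0], [0, 0, 0], 0]
    - [[0, 0, 0], [0, 0, 0], 0]
    - [[0, 0, 0], [0, 0, 0], 0]
    - [[0, 0, 0], [0, 0, 0], 0]
    - [[0, 0, 0], [0, 0, 0], 0]
    - [[0, 0, 0], [0, 0, 0], 0]
  squeeze: 45

```text
time_s: 11.2
ee_pos: [0.4503, -0.093, 0.0209]
eef_rot: [-3.142, 0.0, 0.642]
force: [-0.2, 0.3, -0.3]
grip_width: 0.0377
```

Emit:
drive_tool:
  increments:
    - [[0, 0, 0], [0, 0, 0], 0]
    - [[0, 0, 0], [0, 0, 0], 0]
    - [[0, 0, 0], [0, 0, 0], 0]
    - [[0, 0, 0], [0, 0, 0], 0]

```text
time_s: 11.7
ee_pos: [0.4503, -0.093, 0.0209]
eef_rot: [-3.142, 0.0, 0.642]
force: [-0.9, -0.7, 1.1]
grip_width: 0.0193
```

```bash
python3 snap.py w7
```

```text
11.7 [ 0.4503 -0.093   0.0209] [-1.7999e+02  1.0000e-02  3.6780e+01] [-0.88 -0.73  1.11] 0.0193
```

View pics/w7.png

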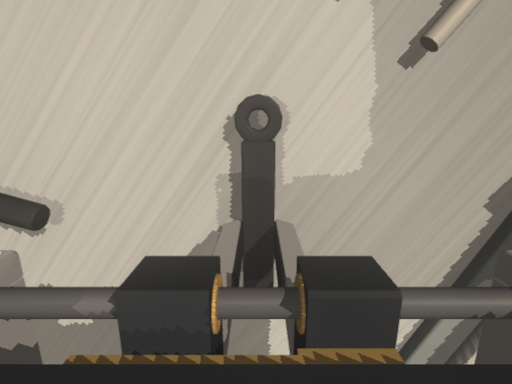

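The handle is gripped, with a finger opening of 19.3 mm on the 20 mm bar and the eye at (258,119). I'll lift a little and measure the eye in the tool frame.

Emit:
drive_tool:
  increments:
    - [[0, 0, 0], [0, 0, -5], 0]
    - [[0, 0, 0], [0, 0, -20], 0]
    - [[0, 0, 0], [0, 0, -50], 0]
    - [[0, 0, 0], [0, 0, -50], 0]
    - [[0, 0, 0], [0, 0, -25], 0]
    - [[0, 0, 0], [0, 0, 0], 0]

```text
time_s: 12.5
ee_pos: [0.4509, -0.0931, 0.1723]
eef_rot: [3.139, -0.002, 0.642]
force: [-0.6, -0.6, -4.0]
grip_width: 0.0196
```

```bash
python3 snap.py w8 200 80 320 170; cat > eye.py <<'E'
import pickle,sys
from h import *
np.set_printoptions(precision=4,suppress=True)
def eyepx(n,th=None):
    im=cv2.imread(f"pics/{n}.png");g=cv2.cvtColor(im,cv2.COLOR_BGR2GRAY)
    for th in ([th] if th else range(60,130,5)):
        m=np.zeros_like(g);m[85:160,215:300]=g[85:160,215:300]<th
        cs,h=cv2.findContours(m,cv2.RETR_CCOMP,cv2.CHAIN_APPROX_NONE)
        for k in cs:
            if 40<len(k)<100:
                (u,v),r=cv2.minEnclosingCircle(k)
                if abs(u-258)<8 and abs(v-119)<12 and r<20: yield th,u,v,r
E
python3 - <<'E'
from eye import *
for n in ["w7","w8"]:
    o,c=pickle.load(open(f"pics/{n}.pkl","rb"));R,p=tool(o)
    for th,u,v,r in eyepx(n):
        # top rim plane: 8.9mm ahead of TCP in tool z
        P=onz(c,u,v,p[2]-.0089);print(n,th,u,v,round(r,1),1e3*R.T@(P-p))
E
```

```text
12.5 [ 0.4509 -0.0931  0.1723] [ 1.7986e+02 -1.1000e-01  3.6780e+01] [-0.64 -0.63 -3.98] 0.0196
f 6.666666666666667
w7 65 258.1666564941406 118.61111450195312 11.6 [ -0.236  -71.549    8.9063]
w7 75 257.94915771484375 119.37287902832031 11.1 [ -0.3597 -71.1292   8.9063]
w7 80 257.94915771484375 119.37287902832031 11.1 [ -0.3597 -71.1292   8.9063]
w7 85 257.6549377441406 119.14788818359375 11.0 [ -0.5272 -71.2532   8.9063]
w7 90 257.9285583496094 119.07142639160156 10.5 [ -0.3714 -71.2954   8.9063]
w7 95 257.8984375 119.0546875 10.5 [ -0.3886 -71.3046   8.9063]
w7 100 260.5 118.5 9.6 [  1.0916 -71.6105   8.9062]
w7 105 261.5 118.0 9.3 [  1.6597 -71.8858   8.9062]
w8 70 258.0 115.0 10.0 [ -0.3391 -73.5353   8.7174]
w8 75 258.7257995605469 117.97926330566406 12.4 [  0.0736 -71.9025   8.7222]
w8 85 257.9375 119.4375 11.6 [ -0.374  -71.1002   8.7234]
w8 90 258.0526428222656 119.32894897460938 11.4 [ -0.3086 -71.16     8.7233]
w8 95 258.0526428222656 119.32894897460938 11.4 [ -0.3086 -71.16     8.7233]
w8 100 257.9765625 119.20703125 11.3 [ -0.3519 -71.2271   8.7231]
w8 105 257.9765625 119.20703125 11.3 [ -0.3519 -71.2271   8.7231]
w8 110 258.0377502441406 119.18868255615234 11.2 [ -0.3171 -71.2372   8.7231]
w8 115 258.1408386230469 119.16901397705078 11.2 [ -0.2584 -71.2481   8.7232]
w8 120 258.125 119.1875 11.2 [ -0.2674 -71.2379   8.7232]
w8 125 258.125 119.1875 11.2 [ -0.2674 -71.2379   8.7232]
```

View pics/w8.png

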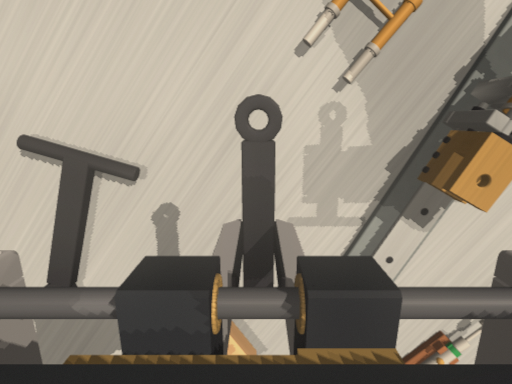

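The eye is stable in the grip at about (-0.3, -71.2) mm in the tool frame. I'll turn to the rail heading and go to the approach point 60 mm short of the final pose.

Emit:
drive_tool:
  increments:
    - [[0, 0, 9.66], [0, 0, 0], 0]
    - [[0, 0, 9.66], [0, 0, 0], 0]
    - [[0, 0, 9.66], [0, 0, 0], 0]
    - [[0, 0, 0], [30, 3, 0], 0]
    - [[0, 0, 0], [45, 4, 0], 0]
    - [[0, 0, 0], [45, 4, 0], 0]
    - [[0, 0, 0], [35, 3, 0], 0]
    - [[0, 0, 0], [17, 2, 0], 0]
    - [[0, 0, 0], [0, 0, 40], 0]
    - [[0, 0, 0], [0, 0, 30], 0]
    - [[0, 0, 0], [0, 0, 20], 0]
    - [[0, 0, 0], [0, 0, 13], 0]
    - [[0, 0, 0], [0, 0, 0], 0]
    - [[0, 0, 0], [0, 0, 0], 0]

```text
time_s: 14.3
ee_pos: [0.6234, -0.0856, 0.069]
eef_rot: [3.141, -0.002, 0.136]
force: [0.1, 0.2, -3.7]
grip_width: 0.0193
```

```bash
python3 snap.py w9 180 0 340 120;python3 - <<'E'
from station import ctrl
import cv2
im=ctrl.camera("scene");cv2.imwrite("pics/s9.png",cv2.resize(im[150:300,160:310,::-1],None,fx=4,fy=4,interpolation=cv2.INTER_CUBIC))
E
```

```text
14.3 [ 0.6234 -0.0856  0.069 ] [ 1.7997e+02 -9.0000e-02  7.8000e+00] [ 0.08  0.19 -3.67] 0.0193
f 5.0
```

View pics/w9.png

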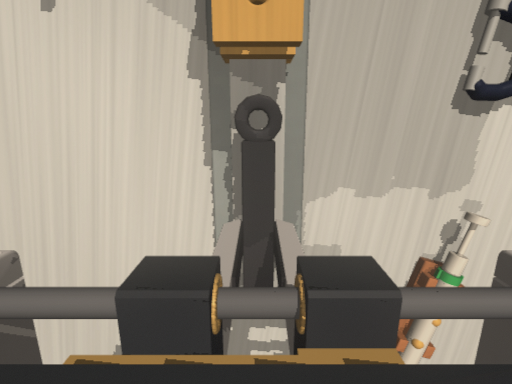

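View pics/s9.png

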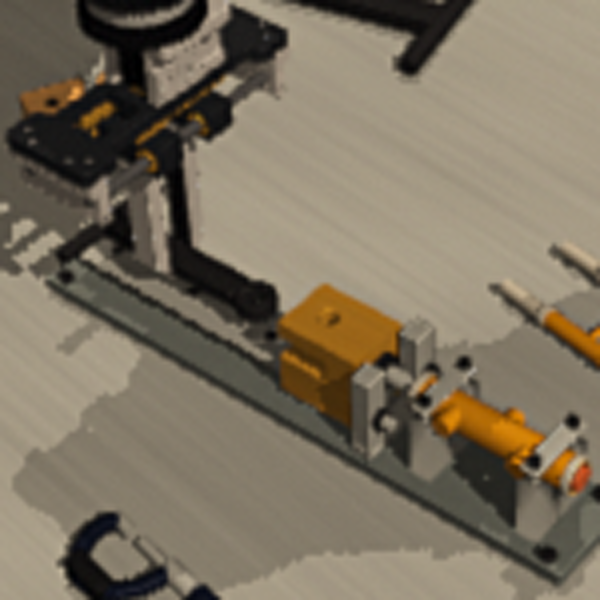

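The eye at (258,119) is on the rail line with the slot straight ahead, and the scene view shows the handle level. I'll insert 50 of the 60 mm gently while watching the force.

Emit:
drive_tool:
  increments:
    - [[0, 0, 0], [0, -8, 0], 0]
    - [[0, 0, 0], [0, -8, 0], 0]
    - [[0, 0, 0], [0, -5, 0], 0]
    - [[0, 0, 0], [0, -4, 0], 0]
    - [[0, 0, 0], [0, -4, 0], 0]
    - [[0, 0, 0], [0, -4, 0], 0]
    - [[0, 0, 0], [0, 0, 0], 0]

```text
time_s: 15.28
ee_pos: [0.6184, -0.0526, 0.0679]
eef_rot: [-3.142, 0.0, 0.136]
force: [0.7, 0.0, -3.4]
grip_width: 0.0192
```

Emit:
drive_tool:
  increments:
    - [[0, 0, 0], [0, -4, 0], 0]
    - [[0, 0, 0], [0, -4, 0], 0]
    - [[0, 0, 0], [0, -4, 0], 0]
    - [[0, 0, 0], [0, -4, 0], 0]
    - [[0, 0, 0], [0, -3, 0], 0]
    - [[0, 0, 0], [0, 0, 0], 0]

```text
time_s: 16.02
ee_pos: [0.6158, -0.0338, 0.068]
eef_rot: [-3.142, -0.0, 0.136]
force: [-0.6, -0.1, -3.4]
grip_width: 0.0195
```

```bash
python3 snap.py w10 215 80 300 144
```

```text
16.025 [ 0.6158 -0.0338  0.068 ] [-180.     -0.      7.81] [-0.58 -0.14 -3.35] 0.0195
f 9.375
```

View pics/w10c.png

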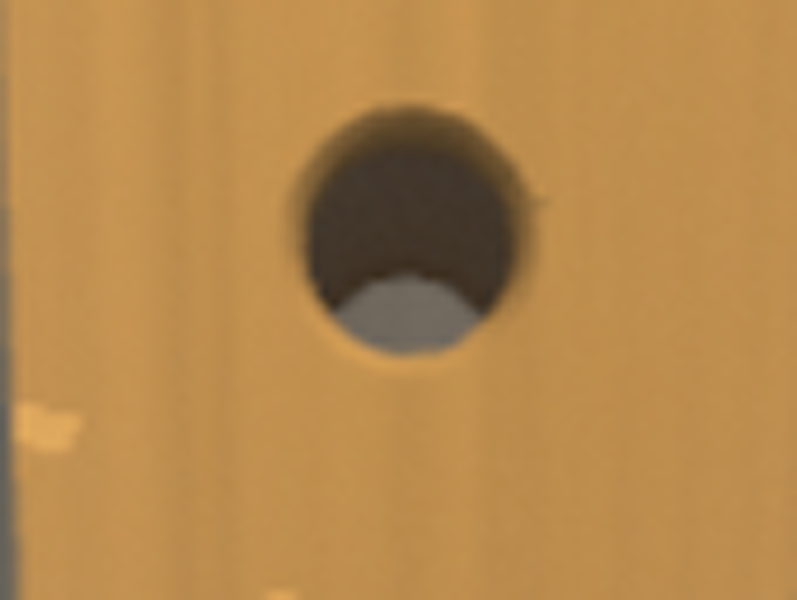

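Force is unchanged, so nothing is touching. The bore rim is centred at about (258.7,105), and the eye hole shows as a lighter crescent at the bottom of the bore, centred laterally. I'll compute what remains.

```bash
python3 - <<'E'
from eye import *
o,c=pickle.load(open("pics/w10.pkl","rb"));R,p=tool(o)
im=cv2.imread("pics/w10.png");hsv=cv2.cvtColor(im,cv2.COLOR_BGR2HSV)
for V in (110,120,130,140,150):
    m=((hsv[...,1]>80)&(hsv[...,2]>V)).astype(np.uint8)
    cs,_=cv2.findContours(m[60:150,215:300],cv2.RETR_CCOMP,cv2.CHAIN_APPROX_NONE)
    for k in cs:
        if 40<len(k)<110:
            (u,v),r=cv2.minEnclosingCircle(k);u+=215;v+=60
            print(V,u,v,r,"bore tool mm",1e3*R.T@(onz(c,u,v,.074)-p), "r mm",1e3*r/c["fx"]*.157)
for v in (108.0,109.0): print("eye top arc->far edge",1e3*R.T@(onz(c,258.3,v,p[2]-.0089)-p))
E
```

```text
110 258.5 104.5 13.58317756652832 bore tool mm [  0.2498 -78.3497  -6.0364] r mm 7.30626433565027
120 258.0726127624512 104.34647369384766 13.695693016052246 bore tool mm [  0.0303 -78.4251  -6.0364] r mm 7.366785344967858
130 258.0 104.22222137451172 13.81412124633789 bore tool mm [ -0.007  -78.4861  -6.0364] r mm 7.430486783827228
140 258.5 104.16666793823242 13.914519309997559 bore tool mm [  0.2497 -78.5134  -6.0364] r mm 7.48448996447419
150 258.5 104.07143020629883 14.151249885559082 bore tool mm [  0.2497 -78.5602  -6.0364] r mm 7.611825129822042
eye top arc->far edge [  0.1593 -77.2581   8.9001]
eye top arc->far edge [  0.1596 -76.7164   8.9001]
```

Emit:
drive_tool:
  increments:
    - [[0, 0, 0], [0.2, -2, -0.8], 0]
    - [[0, 0, 0], [0.2, -2, 0], 0]
    - [[0, 0, 0], [0, -1.5, 0], 0]
    - [[0, 0, 0], [0, -1, 0], 0]
    - [[0, 0, 0], [0, 0, 0], 0]
    - [[0, 0, 0], [0, 0, 0], 0]

```text
time_s: 16.82
ee_pos: [0.6154, -0.0275, 0.0687]
eef_rot: [3.142, 0.0, 0.136]
force: [0.4, 0.1, -3.2]
grip_width: 0.0193
```

```bash
python3 snap.py w11 215 80 300 144
```

```text
16.825 [ 0.6154 -0.0275  0.0687] [180.    0.    7.8] [ 0.37  0.14 -3.24] 0.0193
f 9.375
```

View pics/w11c.png

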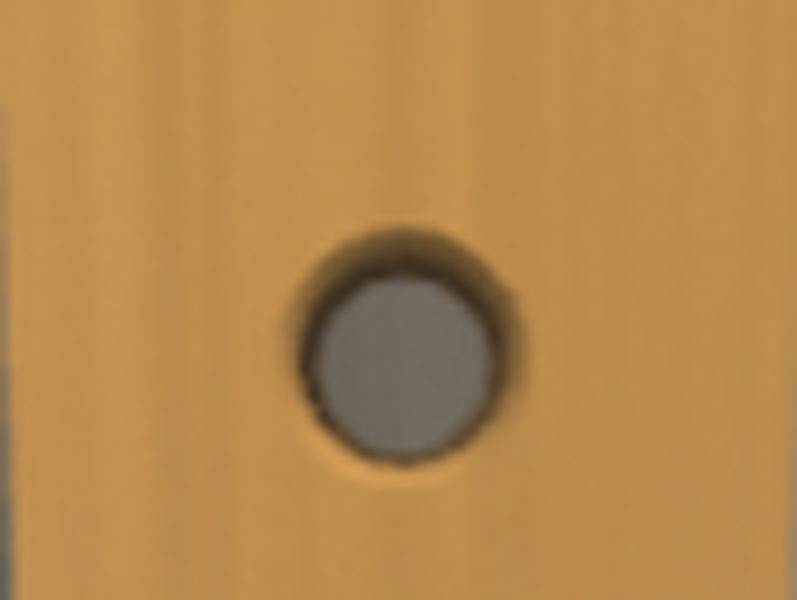

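```bash
python3 - <<'E'
from eye import *
o,c=pickle.load(open("pics/w11.pkl","rb"));R,p=tool(o)
im=cv2.imread("pics/w11.png");hsv=cv2.cvtColor(im,cv2.COLOR_BGR2HSV)
for V in (110,130,150):
    m=((hsv[...,1]>80)&(hsv[...,2]>V)).astype(np.uint8)
    for k in cv2.findContours(m[60:160,215:300],cv2.RETR_CCOMP,cv2.CHAIN_APPROX_NONE)[0]:
        if 40<len(k)<110:
            (u,v),r=cv2.minEnclosingCircle(k);u+=215;v+=60
            print(V,u,v,r,"bore tool mm",1e3*R.T@(onz(c,u,v,.074)-p))
E
```

```text
110 257.5 116.70000076293945 12.788374900817871 bore tool mm [ -0.2567 -72.32    -5.264 ]
130 257.5 116.76922988891602 13.240314483642578 bore tool mm [ -0.2567 -72.2852  -5.264 ]
150 257.7393379211426 116.58293914794922 13.693948745727539 bore tool mm [ -0.1319 -72.379   -5.264 ]
```

The bore is at (-0.2,-72.3) mm and the eye at (-0.3,-71.2) mm in the tool frame. I'll go 0.9 mm further and hold still.

Emit:
drive_tool:
  increments:
    - [[0, 0, 0], [0, -0.9, 0], 0]
    - [[0, 0, 0], [0, 0, 0], 0]
    - [[0, 0, 0], [0, 0, 0], 0]
    - [[0, 0, 0], [0, 0, 0], 0]
    - [[0, 0, 0], [0, 0, 0], 0]

```text
time_s: 17.5
ee_pos: [0.6153, -0.0266, 0.0688]
eef_rot: [-3.142, -0.0, 0.136]
force: [-0.4, -0.2, -3.1]
grip_width: 0.0192
```

```bash
python3 snap.py w12;python3 - <<'E'
from eye import *
from station import ctrl
o,c=pickle.load(open("pics/w12.pkl","rb"));R,p=tool(o)
im=cv2.imread("pics/w12.png");hsv=cv2.cvtColor(im,cv2.COLOR_BGR2HSV)
for V in (110,130,150):
    m=((hsv[...,1]>80)&(hsv[...,2]>V)).astype(np.uint8)
    for k in cv2.findContours(m[60:160,215:300],cv2.RETR_CCOMP,cv2.CHAIN_APPROX_NONE)[0]:
        if 40<len(k)<110:
            (u,v),r=cv2.minEnclosingCircle(k);u+=215;v+=60
            print(V,u,v,r,"bore tool mm",1e3*R.T@(onz(c,u,v,.074)-p))
s=ctrl.camera("scene");cv2.imwrite("pics/s12.png",cv2.resize(s[170:290,170:310,::-1],None,fx=5,fy=5,interpolation=cv2.INTER_CUBIC))
t=ctrl.camera("top");cv2.imwrite("pics/t12.png",t[:,:,::-1])
E
```

```text
17.5 [ 0.6153 -0.0266  0.0688] [-180.     -0.      7.79] [-0.42 -0.17 -3.07] 0.0192
110 257.5 118.61999893188477 12.865341186523438 bore tool mm [ -0.2708 -71.3374  -5.2242]
130 257.5 118.5 13.285429954528809 bore tool mm [ -0.2708 -71.398   -5.2242]
150 257.8571434020996 118.42856979370117 13.5985689163208 bore tool mm [ -0.0843 -71.4342  -5.2242]
```

View pics/w12.png

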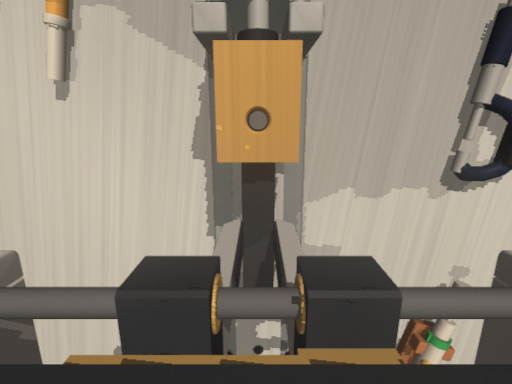

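View pics/s12.png

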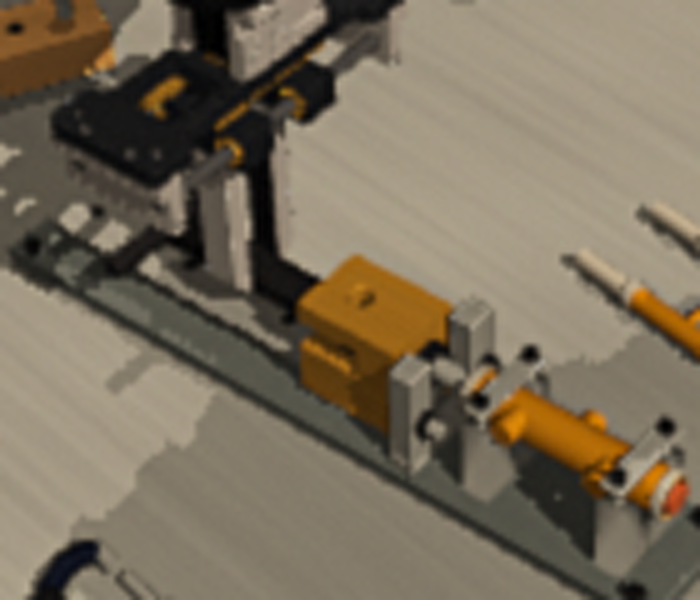

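The eye hole lines up with the bore to about 0.2 mm: bore at (-0.2,-71.4) mm and eye at (-0.3,-71.2) mm in the tool frame. The wrist force of -3.1 N is just the handle's weight, and the block still sits at the bumpers. Handing in.

```bash
python3 -c "
from station import ctrl
print(ctrl.hand_in()); o=ctrl.get_obs(); print(o['time_s'],o['ee_pos'],o['force'],o['grip_width'])"
```

```text
the job is handed in; nothing more can be done
None
the job is handed in; nothing more can be done
```

The block is at its end stop and the handle's eye is held in the slot, in line with the block's hole. I handed the job in at about 17.7 s; no verdict is reported.

- **Block:** I pushed it along the rail with closed fingers until the force rose to 21 N with no further motion. It travelled about 68 mm, which puts the joint at about 0.129 m. The last picture showed it still against the stop bumpers.
- **Handle:** I took the smallest of the three T-handles, whose eye-to-crossbar length measured about 121 mm in the first view against the given 125 mm. It was gripped at mid-bar (45 N set) and turned to the rail's heading.
- **Last checks:**
  - The eye hole was within about 0.2 mm of the bore axis.
  - The bar was about 54 mm up and level. Both figures come from the tool pose.
  - The only force on the wrist was about 3 N, the handle's own weight, so it was not pressing on the slide.
- **What the checks don't cover:**
  - The camera calibration is only good to about 2 mm, but eye and bore were measured with the same camera at nearly the same spot, so most of that error cancels.
  - I kept clear of the crook, piston valve, micrometer and pin block. I didn't measure their positions again at the end.

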